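Feel along a hammered neck ring for dents

ROBOT

A 6-joint arm with a two-finger parallel gripper is mounted at the origin on the work surface. World frame = base frame: x ahead of the robot, y to its left, z up, the work surface at z = 0. Lengths are in mm, angles in rad, forces in N, time in s.
With the tool pointing down it reaches from about 300 to 775 mm from the base axis. Payload 14.6 kg.
Tool frame: the origin (TCP) lies at the very end of the fingers, on their centre line; the grasp point (between the pads) lies 19 mm behind it; z points along the fingers, y is the line along which they close (so a half turn about z gives the same grasp; the last joint's range is limited). The gripper opens to 94 mm and grips with 3 to 60 N. Pads are 16 mm wide; open, the fingers measure 119 mm over their backs; the gripper's body (75 mm by 177 mm) begins 78 mm behind the grasp point.
Start: joints at [1.197, 0.3, 1.521, -0, 1.321, -0.067], TCP at [166.103, 524.308, 205.446] pointing down, gripper open.
Joint ranges: [-3.03, 3.03], [-0.79, 2.21], [0.23, 2.52], [-1.04, 4.18], [0, 3.07], [-2.55, 2.55]. Speed limits (rad/s): [2.22, 2.22, 2.57, 3.14, 3.14, 3.14].

INTERFACE

Orientations are given as a rotation vector (axis times angle).
In Python, from plant import ctrl gives the robot as it stands. The module is installed in compiled form; this text tells all that it offers.
- The arm moves only by the tool carry_out, never from a script. Its argument "deltas" is a list of rows, each an object with "fingers": the opening, from 0 (shut) to 1 (fully open); "dp": the shift along the world's x, y, z in m, a list of three; "delta_rot": the turn, a rotation vector about the world's x, y, z in degrees, a list of three. A call has 1 to 5 rows; each row is the pose to reach, as a shift and turn from the pose commanded when the call began; what a row does not reach only later rows make up. A row lasts 1/8 s, in which the tool goes at most 62.5 mm and 10.7 degrees, less where a joint would pass 70% of its speed; a pose out of reach is approached as far as the arm can. A call with a gripper value outside its range is refused whole. The fingers move at their own pace and stop on an object; "newtons" is the grip in N (left out, the last holds). Time passes only in rows, so rows that repeat a pose let the fingers close. It gives the time, the measured TCP pose, the force, the opening and the grip force at its end, in the units of the state.
- ctrl.read_state(): the state, without advancing time (a new reading comes with each control period).
- ctrl.grab_frame(name): name is "scene" or "top" or "wrist"; returns a dict with "frame" (420x560x3 uint8, red, green, blue), "K" (3x3 intrinsics, pixels), "origin" and "orientation" of the camera in the world. Camera axes: x right, y down, z forward; pixel columns grow to the right and rows downward; lengths in mm; the calibration is good to about 2 mm. A picture is of the moment at which its call begins. There is no depth.
- ctrl.close_job(): hands the job in; it is judged then, once.
The state is a dict: "clock": time; "joint_positions": joint angles; "dq": joint speeds; "effort": joint torques, N m; "position": TCP position; "orientation": TCP orientation; "wrist_force": force on the tool from outside, world axes, zero at the start; "wrist_torque": the same for the moment, N m; "finger_gap": opening from 0.0 (shut) to 1.0 (fully open); "gripper_force": force on a finger pad.
Only numpy, scipy, OpenCV 4.12 (cv2) and the standard library are available. Lean on these libraries where they do the work, as an engineer would, in place of code of your own. Each camera call takes 0.05 s, during which the arm holds its last target. There are 200 camera calls.

TASK

Feel the neck ring on the sprung rest for dents: with the fingers closed, set the fingertips on the disc at one end and run them lightly along the top of the ring, all the way round the hoop to its plain end. Only touch it: press gently, do not pick it up or shift it, and leave the other things on the bench alone. Finish with the fingertips still resting lightly on the ring at the plain end, holding there.

Things in the scene. Friction and masses are not known exactly. Their poses are not given: they have to be found in the camera images.
- rest: Fixed steel foot, 130 x 130 x 22, of the sprung work rest; origin at the centre of its underside, on the bench. The rest stands anywhere in the middle of the bench, turned any way.
- board (a joint): How far the rest's square wooden board (170 x 170 x 12) has sunk on its springs, in m: 0 = up, 0.012 = down on its stop. Its top stands 57 mm above the bench when up. With the neck ring lying on it, about 2 to 3 N starts it sinking and about 7 N takes it to the stop; beyond that it is solid. It springs back up.
- board_center (a point): Centre of the top face of the wooden board; sinks with it. A cork disc (94 in diameter, 5 high) lies inside the hoop; brass pins (8 in diameter, 5 high, half the ring's height) stand round it with about 2 mm of play: four outside the hoop and one just beyond each end, in its gap. So it can hardly slide or turn.
- neckring: Loose silver-grey neck ring lying flat on the board: an open hoop of round bar 10 thick, centre line a circle of radius 62, open over some 80 degrees. One end carries a flat round disc (26 in diameter, 10 high), the other is plain and rounded. Its whole upper side, disc included, is 10 above the board (67 above the bench). About 0.22 kg. Origin at the circle's centre, on the underside.
- ring_center (a point): The origin of the neck ring: centre of its circle, at the level of its underside. z up; the hoop's gap looks to its -x, the disc end is at its +y side of the gap and the plain end at its -y side.
- mark0 (a point): Point on the upper side of the neck ring, on the centre line of the bar, 140.0 degrees counter-clockwise (seen from above) from the ring's own +x. Centre of the disc: where the stroke begins.
- mark1 (a point): Point on the upper side of the neck ring, on the centre line of the bar, 109.7 degrees counter-clockwise (seen from above) from the ring's own +x. Number 1 of the points along the stroke, each 32 mm from the next.
- mark2 (a point): Point on the upper side of the neck ring, on the centre line of the bar, 79.4 degrees counter-clockwise (seen from above) from the ring's own +x. Number 2 of the points along the stroke, each 32 mm from the next.
- mark3 (a point): Point on the upper side of the neck ring, on the centre line of the bar, 49.1 degrees counter-clockwise (seen from above) from the ring's own +x. Number 3 of the points along the stroke, each 32 mm from the next.
- mark4 (a point): Point on the upper side of the neck ring, on the centre line of the bar, 18.8 degrees counter-clockwise (seen from above) from the ring's own +x. Number 4 of the points along the stroke, each 32 mm from the next.
- mark5 (a point): Point on the upper side of the neck ring, on the centre line of the bar, -11.5 degrees counter-clockwise (seen from above) from the ring's own +x. Number 5 of the points along the stroke, each 32 mm from the next.
- mark6 (a point): Point on the upper side of the neck ring, on the centre line of the bar, -41.8 degrees counter-clockwise (seen from above) from the ring's own +x. Number 6 of the points along the stroke, each 32 mm from the next.
- mark7 (a point): Point on the upper side of the neck ring, on the centre line of the bar, -72.1 degrees counter-clockwise (seen from above) from the ring's own +x. Number 7 of the points along the stroke, each 32 mm from the next.
- mark8 (a point): Point on the upper side of the neck ring, on the centre line of the bar, -102.4 degrees counter-clockwise (seen from above) from the ring's own +x. Number 8 of the points along the stroke, each 32 mm from the next.
- mark9 (a point): Point on the upper side of the neck ring, on the centre line of the bar, -132.7 degrees counter-clockwise (seen from above) from the ring's own +x. On the plain end, about 9 mm from its rounded tip: where the stroke ends.
- hammer: Loose hammer lying on the bench to the robot's right of the rest, handle towards the robot, about 260 long; a bystander.
- bench_block: Loose steel bench block, 60 x 60 x 22, on the robot's left of the rest; origin at the centre of its underside; a bystander.
- jar: Loose closed amber glass jar, 56 in diameter, 75 high, on the robot's left of the rest; origin at the centre of its underside; a bystander.
- bangle: Loose narrow bangle, 68 in outer diameter, 14 high, lying on the bench on the robot's left of the rest; origin at the centre of its underside; a bystander.
Mind the look-alikes: they are no part of the job. Of the things that look like the rest, the larger one is meant.

How it is judged:
By the outcome, as a careful person would: the job done as asked, in the order asked, and still so for the second after the job is handed in, while the arm keeps its last pose, push and grip.
It also fails if it takes over 51 s, if anything falls off the work surface, if the arm or the gripper's body presses on something with over 40 N, if the wrist force passes 120 N, or if a joint passes its speed limit or range.

## Working session

There is one attempt and no reset: what is moved stays moved. The work goes in short steps, Python scripts to look and compute and a tool call to move; the robot and the scene stay as the last step left them, time stands still between calls to the robot, and variables do not carry over. Pictures are saved under pics/ and viewed, at most 10 in all, crops included, and the job is handed in when it is done.

Besides the shell and the picture viewer there is one more tool, called after "Call:" as name([rows], argument=value, ...), one row to a line, values as JSON. carry_out: Moves the arm, as the interface text tells. Its arguments: {"type":"object","properties":{"deltas":{"type":"array"},"newtons":{"type":"number"}},"required":["deltas"]}

```bash
mkdir -p pics; python3 - <<'E'
from plant import ctrl
import cv2,pickle
for n in ("top","scene"):
    d=ctrl.grab_frame(n); cv2.imwrite(f"pics/{n}0.png",d["frame"][...,::-1]); pickle.dump(d,open(n+"0.pkl","wb"))
    print(n,d["K"],d["origin"],d["orientation"])
s=ctrl.read_state();print(s)
E
```

```text
top [[518.1473954    0.         277.58225956]
 [  0.         518.1473954  210.58835021]
 [  0.           0.           1.        ]] [ 427.40717493  -22.2144733  1175.27279714] [-2.15546889  2.13349378 -0.13764342]
scene [[466.07394838   0.         275.62376525]
 [  0.         466.07394838 204.4218479 ]
 [  0.           0.           1.        ]] [1037.46245092  748.06078759  801.85074645] [-0.7140167  -2.5649039   1.19263816]
{'clock': 0.1, 'joint_positions': array([ 1.19740590e+00,  3.00403775e-01,  1.52152572e+00, -1.09307384e-05,
        1.32067578e+00, -6.65772530e-02]), 'dq': array([ 0.00118942, -0.00102343, -0.00166273,  0.00061516, -0.00039833,
       -0.00046411]), 'effort': array([ 1.57398008e-03, -5.32646763e+01, -3.53281188e+01,  7.09330570e-02,
        2.35647865e-02, -9.24265191e-05]), 'position': array([166.02082439, 524.10060701, 204.9466715 ]), 'orientation': array([-4.80016482e-01, -3.10449074e+00,  1.55582300e-03]), 'wrist_force': array([ 0.43665479, -0.01036948,  0.70347087]), 'wrist_torque': array([ 0.02278349, -0.09310699,  0.02896192]), 'gripper_force': 0.0, 'finger_gap': 1.0028396135349993}
```

View pics/top0.png

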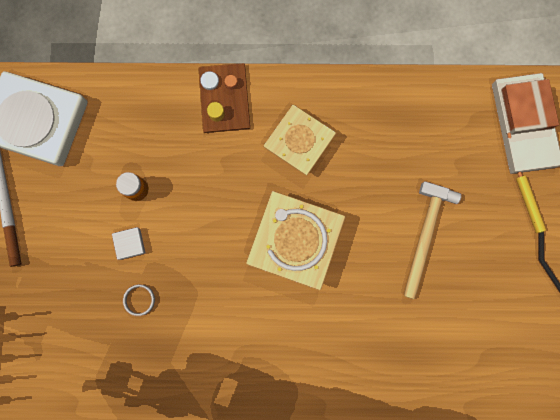

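View pics/scene0.png

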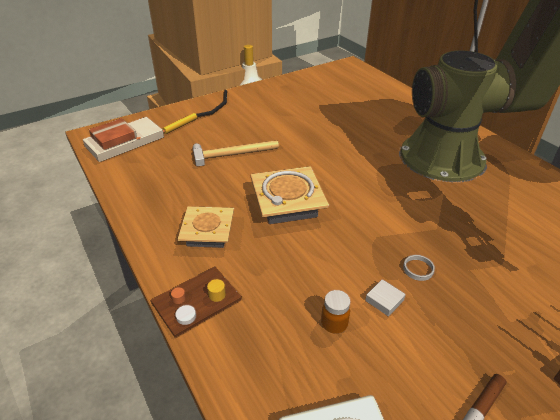

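The top view shows two candidates: the larger board at (297,240) with the silver ring, disc at about (281,214), and a smaller bare board at (300,140). I choose the larger one. Next I segment the ring, fit it and check it in a close crop.

```bash
cat > h.py <<'E'
import numpy as np,cv2,pickle
from scipy.spatial.transform import Rotation as R
from scipy.optimize import least_squares
def back(d,uv,z):
    uv=np.atleast_2d(uv).astype(float)
    r=np.c_[uv,np.ones(len(uv))]@np.linalg.inv(d["K"]).T@R.from_rotvec(d["orientation"]).as_matrix().T
    return d["origin"]+r*((z-d["origin"][2])/r[:,2])[:,None]
def proj(d,P):
    p=(np.atleast_2d(P)-d["origin"])@R.from_rotvec(d["orientation"]).as_matrix()@d["K"].T
    return p[:,:2]/p[:,2:]
def marks(x,y,th):
    a=np.radians(140-30.3*np.arange(10))+th
    return np.c_[x+62*np.cos(a),y+62*np.sin(a),np.full(10,67.)]
E
python3 - <<'E'
from h import *
for n,(u0,u1,v0,v1) in dict(top=(240,352,185,295),scene=(245,335,160,225)).items():
    d=pickle.load(open(n+"0.pkl","rb")); f=d["frame"]
    hsv=cv2.cvtColor(f,cv2.COLOR_RGB2HSV)
    m=((hsv[...,1]<60)&(hsv[...,2]>90)).astype(np.uint8); k=np.zeros_like(m);k[v0:v1,u0:u1]=1;m*=k
    nn,lab,st,_=cv2.connectedComponentsWithStats(m); 
    v,uu=np.nonzero(m); P=back(d,np.c_[uu,v],64)[:,:2]
    r=least_squares(lambda q:np.hypot(*(P-q).T)-62,P.mean(0),loss='soft_l1',f_scale=3)
    c=r.x; rel=P-c; a=np.degrees(np.arctan2(rel[:,1],rel[:,0]));ra=np.hypot(*rel.T)
    h=np.histogram(a,36,(-180,180))[0]
    print(n,len(P),c,np.median(abs(r.fun)),h)
    for lo in range(-180,180,30):
        s=(a>=lo)&(a<lo+30)
        if s.sum(): print(lo,s.sum(),np.percentile(ra[s],[2,50,98]).round(1))
E
```

```text
top 708 [521.33333389 -48.68400527] 2.5711221010252174 [21 22 24 22 21 24 23 21 22 24 21 20 21 21 22 23 21 24 22 22 49 55 11  0
  0  0  0  0  0 16 22 23 22 23 23 23]
-180 67 [57.3 61.9 66.4]
-150 67 [57.5 62.1 66.3]
-120 66 [57.4 62.  66.1]
-90 65 [57.4 61.9 66. ]
-60 64 [57.3 62.  65.8]
-30 68 [56.8 61.6 66.1]
0 93 [51.6 61.6 72.4]
30 66 [50.  62.3 73.7]
90 16 [57.7 62.  65.9]
120 67 [56.9 61.6 66.1]
150 69 [57.2 61.9 66.2]
scene 361 [523.94785071 -47.04295815] 3.0730089748221587 [10 12 14 12 14 14 11 14 11 12 12  9  9 11  6  9  9 10 12 15 29 35  7  0
  0  0  0  0  0  9 10 10  7 11  8  9]
-180 36 [55.7 62.3 68.1]
-150 40 [55.  62.8 68.6]
-120 36 [55.3 62.7 68.5]
-90 33 [55.8 62.5 67.7]
-60 26 [57.1 61.4 65.8]
-30 28 [57.5 61.6 65.9]
0 56 [46.5 61.5 72.8]
30 42 [48.4 64.9 89.4]
90 9 [59.1 63.3 65.4]
120 27 [57.  61.6 65.4]
150 28 [57.2 61.7 65.3]
```

```bash
cat >> h.py <<'E'
def fit(d,x0,y0,th0):
    f=d["frame"]; hsv=cv2.cvtColor(f,cv2.COLOR_RGB2HSV)
    m=((hsv[...,1]<60)&(hsv[...,2]>90))
    v,u=np.nonzero(m); P=back(d,np.c_[u,v],64)[:,:2]
    P=P[np.hypot(*(P-[x0,y0]).T)<80]
    def sd(q): # radial residual of the bar pixels, away from disc
        rel=P-q[:2]; return np.hypot(*rel.T)-62
    a=np.arctan2(P[:,1]-y0,P[:,0]-x0)
    far=np.abs((a-th0-np.radians(140)+np.pi)%(2*np.pi)-np.pi)>.35
    c=least_squares(lambda q:np.hypot(*(P[far]-q).T)-62,[x0,y0],loss='soft_l1',f_scale=3).x
    rel=P-c; a=np.arctan2(rel[:,1],rel[:,0]); ra=np.hypot(*rel.T)
    s=~far&(abs(ra-62)>6)&(abs(ra-62)<14)
    return c,(a[s].mean()-np.radians(140)),s.sum()
E
python3 - <<'E'
from h import *
for n in("top","scene"):
    d=pickle.load(open(n+"0.pkl","rb")); c,t,k=fit(d,522,-48.5,np.radians(31-140)); print(n,c,np.degrees(t),k); print(marks(*c,t)[[0,9]].round(1))
    f=d["frame"][...,::-1].copy()
    if n=="top":
        g=cv2.resize(f[185:295,240:352],None,fx=5,fy=5,interpolation=cv2.INTER_CUBIC)
        for i,p in enumerate(proj(d,marks(*c,t))): cv2.circle(g,tuple(((p-[240,185]+.5)*5).astype(int)),4,(0,0,255) if i else (255,0,0),-1)
        cv2.imwrite("pics/crop1.png",g)
E
```

```text
top [521.32463295 -48.7037115 ] -108.72741602583731 52
[[574.3 -16.5  67. ]
 [491.7   5.7  67. ]]
scene [523.86011814 -47.22785739] -108.71423105200897 36
[[576.8 -15.   67. ]
 [494.2   7.2  67. ]]
```

View pics/crop1.png

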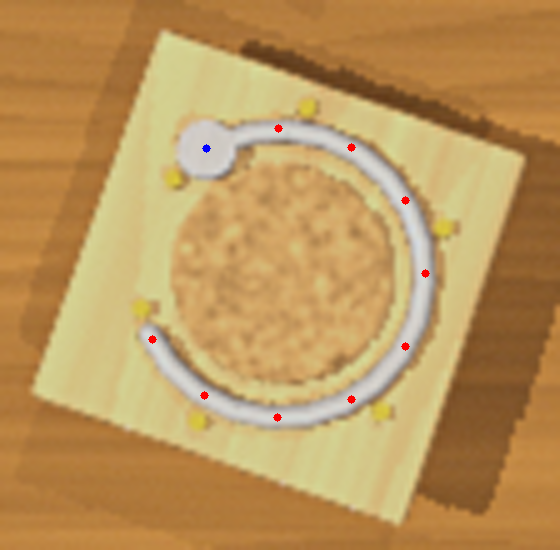

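The crop shows the ring, with the disc at (206,148) and the plain end near (148,330). The fitted marks lie on the bar, and the two cameras agree to within 3 mm. I close the fingers and fly over at height.

Call:
carry_out([
  {"fingers": 0,"dp": [0.04,-0.054,0],"delta_rot": [0,0,0]},
  {"fingers": 0,"dp": [0.075,-0.1,0],"delta_rot": [0,0,0]},
  {"fingers": 0,"dp": [0.11,-0.145,0],"delta_rot": [0,0,0]},
  {"fingers": 0,"dp": [0.145,-0.19,0],"delta_rot": [0,0,0]},
  {"fingers": 0,"dp": [0.18,-0.24,0],"delta_rot": [0,0,0]},
], newtons=10)

```text
clock: 0.72
position: [346.8, 282.7, 205.4]
orientation: [-0.479, -3.105, 0.0]
wrist_force: [0.6, 0.3, -0.3]
finger_gap: 0.504
gripper_force: 0.0
```

Call:
carry_out([
  {"fingers": 0,"dp": [0.035,-0.045,0],"delta_rot": [0,0,0]},
  {"fingers": 0,"dp": [0.07,-0.09,0],"delta_rot": [0,0,0]},
  {"fingers": 0,"dp": [0.105,-0.14,0],"delta_rot": [0,0,0]},
  {"fingers": 0,"dp": [0.14,-0.185,0],"delta_rot": [0,0,0]},
  {"fingers": 0,"dp": [0.17,-0.225,0],"delta_rot": [0,0,0]},
])

```text
clock: 1.35
position: [517.0, 57.4, 205.2]
orientation: [-0.481, -3.104, 0.0]
wrist_force: [0.6, 0.4, 0.1]
finger_gap: 0.007
gripper_force: 0.0
```

Call:
carry_out([
  {"fingers": 0,"dp": [0.02,-0.025,-0.015],"delta_rot": [0,0,0]},
  {"fingers": 0,"dp": [0.04,-0.05,-0.035],"delta_rot": [0,0,0]},
  {"fingers": 0,"dp": [0.058,-0.073,-0.055],"delta_rot": [0,0,0]},
  {"fingers": 0,"dp": [0.058,-0.073,-0.055],"delta_rot": [0,0,0]},
  {"fingers": 0,"dp": [0.058,-0.073,-0.055],"delta_rot": [0,0,0]},
])

```text
clock: 1.98
position: [573.9, -13.2, 150.8]
orientation: [0.48, 3.105, 0.0]
wrist_force: [-0.2, 0.1, 0.2]
finger_gap: 0.005
gripper_force: 0.0
```

```bash
python3 - <<'E'
from plant import ctrl
from h import *
print([ctrl.read_state()[k] for k in("position","orientation","wrist_force","finger_gap")])
d=ctrl.grab_frame("wrist"); pickle.dump(d,open("wrist1.pkl","wb")); f=d["frame"][...,::-1].copy()
print(d["origin"],d["K"][0])
for i,p in enumerate(proj(d,marks(522.5,-48,np.radians(-108.72)))): cv2.circle(f,tuple(p.astype(int)),3,(0,0,255),-1)
cv2.imwrite("pics/w1.png",f)
E
```

```text
[array([573.87427007, -13.18899814, 150.83148905]), array([4.79851435e-01, 3.10470132e+00, 1.94929879e-04]), array([-0.17071625,  0.10533861,  0.15959545]), 0.005364548914709921]
[496.8800341   11.83401227 331.30574887] [331.16188282   0.         277.99954455]
```

View pics/w1.png

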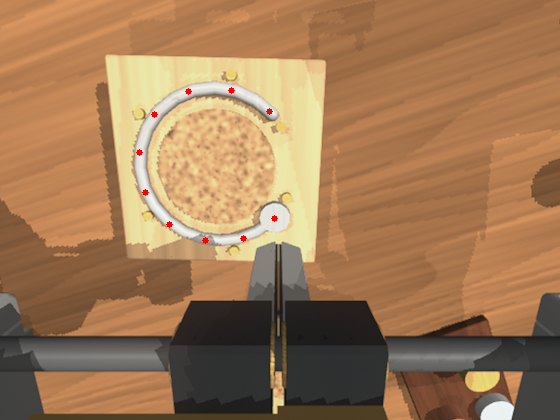

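The wrist view shows the predicted marks on the bar, with the disc at (274,217) and the plain end at (272,113). I'll refine with a fit and then build the stroke table.

```bash
python3 - <<'E'
from h import *
d=pickle.load(open("wrist1.pkl","rb")); t=np.radians(-108.72)
c,t2,k=fit(d,522.5,-48,t); print(c,np.degrees(t2),k)
C=(np.array([521.3,-48.7])+[523.9,-47.2]+c)/3; print("mean",C)
M=marks(*C,t)
print("disc",M[0], "dp from cmd", M[0][:2]-[574.1,-13.7])
for i in range(9):
    a=np.radians(140-30.3*i-30.3*np.arange(0,6)/5)+t
    P=62*np.c_[np.cos(a),np.sin(a)]; print(i+1,((P[1:]-P[0])/1000).round(4).tolist())
E
```

```text
[522.12293817 -48.1018433 ] -108.78743797883186 335
mean [522.44097939 -48.00061443]
disc [575.42866711 -15.80892373  67.        ] dp from cmd [ 1.32866711 -2.10892373]
1 [[0.0031, -0.0058], [0.0056, -0.0118], [0.0074, -0.0181], [0.0085, -0.0246], [0.009, -0.0311]]
2 [[-0.0002, -0.0066], [-0.0012, -0.013], [-0.0028, -0.0194], [-0.005, -0.0255], [-0.0079, -0.0314]]
3 [[-0.0035, -0.0055], [-0.0076, -0.0107], [-0.0122, -0.0154], [-0.0172, -0.0195], [-0.0227, -0.0231]]
4 [[-0.0058, -0.003], [-0.0119, -0.0054], [-0.0183, -0.0071], [-0.0247, -0.0082], [-0.0313, -0.0085]]
5 [[-0.0065, 0.0003], [-0.013, 0.0014], [-0.0193, 0.0031], [-0.0255, 0.0054], [-0.0313, 0.0084]]
6 [[-0.0055, 0.0036], [-0.0106, 0.0077], [-0.0152, 0.0124], [-0.0192, 0.0175], [-0.0228, 0.0231]]
7 [[-0.0029, 0.0059], [-0.0052, 0.012], [-0.0068, 0.0184], [-0.0078, 0.0248], [-0.008, 0.0314]]
8 [[0.0004, 0.0065], [0.0016, 0.013], [0.0034, 0.0193], [0.0058, 0.0254], [0.0089, 0.0312]]
9 [[0.0037, 0.0054], [0.0079, 0.0104], [0.0126, 0.015], [0.0178, 0.019], [0.0234, 0.0224]]
```

Descend over the disc to about 72 mm.

Call:
carry_out([
  {"fingers": 0,"dp": [0.0013,-0.0021,-0.03],"delta_rot": [0,0,0]},
  {"fingers": 0,"dp": [0.0013,-0.0021,-0.055],"delta_rot": [0,0,0]},
  {"fingers": 0,"dp": [0.0013,-0.0021,-0.07],"delta_rot": [0,0,0]},
  {"fingers": 0,"dp": [0.0013,-0.0021,-0.078],"delta_rot": [0,0,0]},
  {"fingers": 0,"dp": [0.0013,-0.0021,-0.078],"delta_rot": [0,0,0]},
])

```text
clock: 2.65
position: [575.5, -15.6, 72.8]
orientation: [0.48, 3.104, 0.0]
wrist_force: [1.0, -0.3, 0.2]
finger_gap: 0.007
gripper_force: 0.0
```

Call:
carry_out([
  {"fingers": 0,"dp": [0,0,-0.002],"delta_rot": [0,0,0]},
  {"fingers": 0,"dp": [0,0,-0.004],"delta_rot": [0,0,0]},
  {"fingers": 0,"dp": [0,0,-0.0055],"delta_rot": [0,0,0]},
  {"fingers": 0,"dp": [0,0,-0.0055],"delta_rot": [0,0,0]},
  {"fingers": 0,"dp": [0,0,-0.0055],"delta_rot": [0,0,0]},
])

```text
clock: 3.28
position: [575.5, -15.8, 67.2]
orientation: [0.48, 3.104, -0.0]
wrist_force: [-0.3, 0.1, 2.6]
finger_gap: 0.005
gripper_force: 1.2
```

Call:
carry_out([
  {"fingers": 0,"dp": [0,0,-0.0005],"delta_rot": [0,0,0]},
  {"fingers": 0,"dp": [0,0,-0.001],"delta_rot": [0,0,0]},
  {"fingers": 0,"dp": [0,0,-0.0015],"delta_rot": [0,0,0]},
  {"fingers": 0,"dp": [0,0,-0.0015],"delta_rot": [0,0,0]},
])

```text
clock: 3.78
position: [575.5, -15.8, 65.5]
orientation: [0.48, 3.104, 0.0]
wrist_force: [-0.4, -0.3, 3.2]
finger_gap: 0.005
gripper_force: 1.6
```

About 3 N and the board has just started to sink, which is what I want. Starting the stroke.

Call:
carry_out([
  {"fingers": 0,"dp": [0.0031,-0.0058,0],"delta_rot": [0,0,0]},
  {"fingers": 0,"dp": [0.0056,-0.0118,0],"delta_rot": [0,0,0]},
  {"fingers": 0,"dp": [0.0074,-0.0181,0],"delta_rot": [0,0,0]},
  {"fingers": 0,"dp": [0.0085,-0.0246,0],"delta_rot": [0,0,0]},
  {"fingers": 0,"dp": [0.009,-0.0311,0],"delta_rot": [0,0,0]},
])

```text
clock: 4.4
position: [584.5, -47.4, 65.4]
orientation: [0.48, 3.105, 0.0]
wrist_force: [0.3, 2.2, 2.8]
finger_gap: 0.005
gripper_force: 1.5
```

Call:
carry_out([
  {"fingers": 0,"dp": [-0.0002,-0.0066,0],"delta_rot": [0,0,0]},
  {"fingers": 0,"dp": [-0.0012,-0.013,0],"delta_rot": [0,0,0]},
  {"fingers": 0,"dp": [-0.0028,-0.0194,0],"delta_rot": [0,0,0]},
  {"fingers": 0,"dp": [-0.005,-0.0255,0],"delta_rot": [0,0,0]},
  {"fingers": 0,"dp": [-0.0079,-0.0314,0],"delta_rot": [0,0,0]},
])

```text
clock: 5.03
position: [576.4, -78.7, 65.5]
orientation: [0.48, 3.104, -0.0]
wrist_force: [0.8, 2.8, 2.8]
finger_gap: 0.008
gripper_force: 1.5
```

Call:
carry_out([
  {"fingers": 0,"dp": [-0.0035,-0.0055,0],"delta_rot": [0,0,0]},
  {"fingers": 0,"dp": [-0.0076,-0.0107,0],"delta_rot": [0,0,0]},
  {"fingers": 0,"dp": [-0.0122,-0.0154,0],"delta_rot": [0,0,0]},
  {"fingers": 0,"dp": [-0.0172,-0.0195,0],"delta_rot": [0,0,0]},
  {"fingers": 0,"dp": [-0.0227,-0.0231,0],"delta_rot": [0,0,0]},
])

```text
clock: 5.65
position: [553.5, -101.7, 65.5]
orientation: [0.48, 3.104, -0.0]
wrist_force: [2.4, 2.3, 3.6]
finger_gap: 0.003
gripper_force: 1.5
```

Steady contact at about 3 N. Continuing.

Call:
carry_out([
  {"fingers": 0,"dp": [-0.0058,-0.003,0],"delta_rot": [0,0,0]},
  {"fingers": 0,"dp": [-0.0119,-0.0054,0],"delta_rot": [0,0,0]},
  {"fingers": 0,"dp": [-0.0183,-0.0071,0],"delta_rot": [0,0,0]},
  {"fingers": 0,"dp": [-0.0247,-0.0082,0],"delta_rot": [0,0,0]},
  {"fingers": 0,"dp": [-0.0313,-0.0085,0],"delta_rot": [0,0,0]},
])

```text
clock: 6.28
position: [522.1, -110.0, 65.5]
orientation: [0.48, 3.105, -0.0]
wrist_force: [2.4, 0.8, 2.8]
finger_gap: 0.001
gripper_force: 1.5
```

Call:
carry_out([
  {"fingers": 0,"dp": [-0.0065,0.0003,0],"delta_rot": [0,0,0]},
  {"fingers": 0,"dp": [-0.013,0.0014,0],"delta_rot": [0,0,0]},
  {"fingers": 0,"dp": [-0.0193,0.0031,0],"delta_rot": [0,0,0]},
  {"fingers": 0,"dp": [-0.0255,0.0054,0],"delta_rot": [0,0,0]},
  {"fingers": 0,"dp": [-0.0313,0.0084,0],"delta_rot": [0,0,0]},
])

```text
clock: 6.9
position: [490.8, -101.4, 65.4]
orientation: [-0.48, -3.105, 0.0]
wrist_force: [2.5, -0.8, 3.3]
finger_gap: 0.001
gripper_force: 1.5
```

```bash
python3 - <<'E'
from plant import ctrl
from h import *
s=ctrl.read_state(); print(s["position"],s["wrist_force"])
d=ctrl.grab_frame("top"); f=d["frame"][...,::-1]
cv2.imwrite("pics/t2.png",cv2.resize(f[175:305,230:370],None,fx=4,fy=4,interpolation=cv2.INTER_CUBIC))
d=ctrl.grab_frame("wrist"); pickle.dump(d,open("wrist2.pkl","wb")); f=d["frame"][...,::-1].copy()
for p in proj(d,marks(522.4,-48,np.radians(-108.72))): cv2.circle(f,tuple(p.astype(int)),2,(0,0,255),-1)
cv2.imwrite("pics/w2.png",f)
E
```

```text
[ 490.77064871 -101.3584838    65.43855354] [ 2.45806889 -0.75930522  3.32924312]
```

View pics/w2.png

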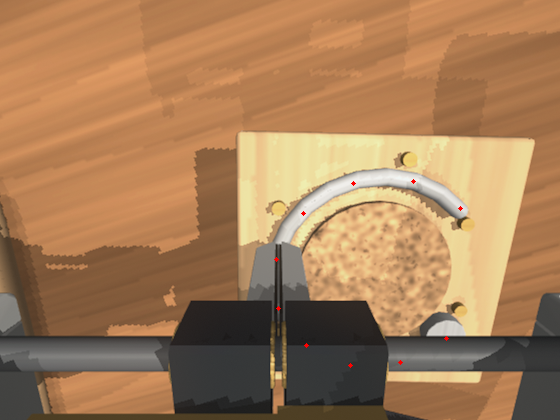

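The ring has stayed in place: the remaining marks lie on the bar, with the plain end near (464,212) and the tip on the bar. Continuing to the end.

Call:
carry_out([
  {"fingers": 0,"dp": [-0.0055,0.0036,0],"delta_rot": [0,0,0]},
  {"fingers": 0,"dp": [-0.0106,0.0077,0],"delta_rot": [0,0,0]},
  {"fingers": 0,"dp": [-0.0152,0.0124,0],"delta_rot": [0,0,0]},
  {"fingers": 0,"dp": [-0.0192,0.0175,0],"delta_rot": [0,0,0]},
  {"fingers": 0,"dp": [-0.0228,0.0231,0],"delta_rot": [0,0,0]},
])

```text
clock: 7.62
position: [468.1, -78.0, 65.4]
orientation: [-0.48, -3.105, 0.0]
wrist_force: [0.4, -1.3, 3.5]
finger_gap: 0.005
gripper_force: 1.5
```

Call:
carry_out([
  {"fingers": 0,"dp": [-0.0029,0.0059,0],"delta_rot": [0,0,0]},
  {"fingers": 0,"dp": [-0.0052,0.012,0],"delta_rot": [0,0,0]},
  {"fingers": 0,"dp": [-0.0068,0.0184,0],"delta_rot": [0,0,0]},
  {"fingers": 0,"dp": [-0.0078,0.0248,0],"delta_rot": [0,0,0]},
  {"fingers": 0,"dp": [-0.008,0.0314,0],"delta_rot": [0,0,0]},
])

```text
clock: 8.25
position: [460.3, -46.6, 65.4]
orientation: [-0.48, -3.105, 0.0]
wrist_force: [-0.3, -2.2, 2.6]
finger_gap: 0.007
gripper_force: 1.5
```

Call:
carry_out([
  {"fingers": 0,"dp": [0.0004,0.0065,0],"delta_rot": [0,0,0]},
  {"fingers": 0,"dp": [0.0016,0.013,0],"delta_rot": [0,0,0]},
  {"fingers": 0,"dp": [0.0034,0.0193,0],"delta_rot": [0,0,0]},
  {"fingers": 0,"dp": [0.0058,0.0254,0],"delta_rot": [0,0,0]},
  {"fingers": 0,"dp": [0.0089,0.0312,0],"delta_rot": [0,0,0]},
])

```text
clock: 8.88
position: [469.4, -15.4, 65.4]
orientation: [-0.48, -3.104, -0.0]
wrist_force: [-0.8, -2.0, 3.1]
finger_gap: 0.007
gripper_force: 1.5
```

Call:
carry_out([
  {"fingers": 0,"dp": [0.0037,0.0054,0],"delta_rot": [0,0,0]},
  {"fingers": 0,"dp": [0.0079,0.0104,0],"delta_rot": [0,0,0]},
  {"fingers": 0,"dp": [0.0126,0.015,0],"delta_rot": [0,0,0]},
  {"fingers": 0,"dp": [0.0178,0.019,0],"delta_rot": [0,0,0]},
  {"fingers": 0,"dp": [0.0234,0.0224,0],"delta_rot": [0,0,0]},
])

```text
clock: 9.5
position: [493.0, 6.9, 65.4]
orientation: [-0.48, -3.104, -0.0]
wrist_force: [-3.0, -1.3, 2.7]
finger_gap: 0.003
gripper_force: 1.5
```

Hold there, then check.

Call:
carry_out([
  {"fingers": 0,"dp": [0,0,0],"delta_rot": [0,0,0]},
  {"fingers": 0,"dp": [0,0,0],"delta_rot": [0,0,0]},
  {"fingers": 0,"dp": [0,0,0],"delta_rot": [0,0,0]},
  {"fingers": 0,"dp": [0,0,0],"delta_rot": [0,0,0]},
  {"fingers": 0,"dp": [0,0,0],"delta_rot": [0,0,0]},
])

```text
clock: 10.12
position: [492.8, 6.6, 65.5]
orientation: [0.48, 3.104, 0.0]
wrist_force: [2.9, 1.1, 3.4]
finger_gap: 0.006
gripper_force: 1.5
```

```bash
python3 - <<'E'
from plant import ctrl
from h import *
d=ctrl.grab_frame("scene"); f=d["frame"][...,::-1]
cv2.imwrite("pics/s3.png",cv2.resize(f[110:250,200:390],None,fx=4,fy=4,interpolation=cv2.INTER_CUBIC))
E
```

```text
(no output)
```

View pics/s3.png

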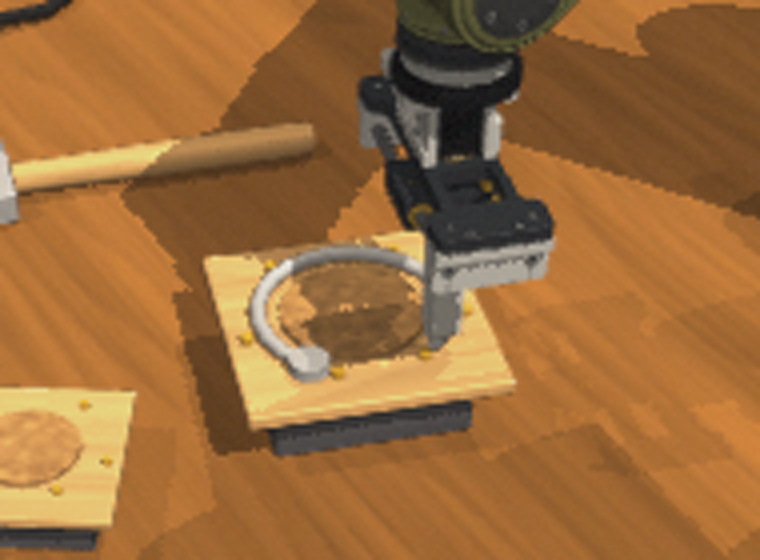

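The closed fingertips rest on the plain end at about (440,340). The ring is in place with its disc at (308,362), and the contact force is steady at about 3 N. Handing in.

```bash
python3 -c "
from plant import ctrl
print(ctrl.close_job())"
```

```text
the job is handed in; nothing more can be done
None
```

I ran the closed fingertips along the top of the ring from the disc to the plain end at about 3 N. They are still resting lightly at the plain end, and I handed the job in after about 10 s with the ring in place; no verdict was returned.

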